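# Set the rotary table to its zero line and lock it

### The job

Get the small rotary table ready for slotting the knife guard clamped on it: push the table round by its upright clamp studs until the long zero line on its scale lines up with the index line on the base, then push the black clamp lever clockwise, all the way to its stop, to lock it there. Do it all by pushing gently with the fingertips, gripping nothing, and leave the tools, jar and tin around it where they are.

Things in the scene. Friction and masses are not known exactly. Their poses are not given: they have to be found in the camera images.
- rotary_base: fixed cast-iron base of a 150 mm rotary table, 200 mm diameter, 41 mm high. Origin: on the bench, on the vertical turning axis. +x points to the index line; a boss with the clamp lever is on -y (43 mm high, out to 131 mm); worm housing (60 mm high) on -x and a small handwheel (70 mm high, worm disengaged, not used) at x -92, y +100 to +168 mm; low lugs on +x and -x to 137 mm.
- index_mark (a point): inner end of the index line: a black line 1.8 mm wide on a bright plate on the base's rim, 88.5 mm from the axis along the base's +x, 43 mm above the bench.
- dial (a joint): angle of the turning table, rad, counter-clockwise from above positive, endless; zero line and index line meet at 0 and at 2 pi. Even friction of about 0.28 N m; stays where left. It has a graduated cone, 176 mm wide at the bottom, with short lines every 5 degrees, longer ones every 10 and 30; above it the round steel top, 150 mm wide, its face 80 mm above the bench.
- zero_mark (a point): outer end of the zero line on the turning table, 88.5 mm from the axis, 43 mm above the bench. The zero line is the only heavy one (3 mm): it runs up the cone, up the side wall and 13 mm inward over the top face, with a round dot at its end. Lined up, this point coincides with index_mark.
- turntable: the turning part with what is clamped on it: brass guard blank, 24 x 64 mm, in the middle under two steel straps (22 mm wide, 19 to 71 mm from the axis, upper face 104 mm above the bench), each with a nut (top 117 mm above the bench) and an upright stud. Origin: on the axis, 42 mm above the bench; +x points to the zero line, the straps lie along +y and -y.
- stud_left (a point): top of the stud on turntable's +y side: a vertical steel rod 11 mm in diameter, 48 mm from the axis, top 146 mm above the bench, bare from 117 mm up.
- stud_right (a point): top of the equal stud on turntable's -y side, 48 mm from the axis.
- lever (a joint): clamp lever angle, rad: 0 slack, growing clockwise seen from above, hard stop at 1.4 (tight). It pivots on a vertical screw at the base's (0, -115 mm), stays where left and takes about 0.25 N m, a little more over the last quarter radian, where it presses a brake shoe that locks the table.
- lever_grip (a point): point on the axis of the lever's arm, 50 mm from the pivot, 78 mm above the bench. The arm is a black rod 15 mm thick from 34 to 66 mm from the pivot (round end at 73 mm), rising outward from 74 to 81 mm above the bench. At 0 it points 50 degrees clockwise of the base's +x, at 1.4 about 130 degrees clockwise of it.
- lever_arm: the clamp lever with its hub. Origin: on its pivot axis, 47 mm above the bench.
- spanner: bystander: open spanner, 160 mm long, lying flat just beyond the index line; origin under its middle, length along x.
- pin_jar: bystander: glass jar with steel cap, 52 mm diameter, 70 mm high, standing beside the table; origin at the centre of its foot.
- wax_tin: bystander: flat metal tin, 67 mm diameter, 24 mm high, beyond the lever; origin at the centre of its foot.
- flat_file: bystander: file with wooden handle, 270 mm long, lying on the bench to the right.
- knife_blank: bystander: flat steel knife blank, 230 mm long, 5 mm thick, lying to the right.
- hammer: bystander: hammer, 250 mm long, lying to the left.
- handle_scales: bystander: two dark wood slabs, one on the other, 125 x 42 x 18 mm, to the left.
- square: bystander: engineer's square, stock 100 mm, blade 130 mm, lying to the left.

How it is judged (in metres and radians):
On the way, in this order (a step that is already met when the one before it is completed fails the run):
1. the zero line stands at the index line, the table at rest (horizontal distance between zero_mark and index_mark below 0.0035 m and velocity of joint dial between -0.05 and 0.05 rad/s), for 0.3 s.
2. the clamp lever is pushed clockwise to its stop (value of joint lever above 1.25 rad), for 0.2 s.
At the end, for the whole second after the job is handed in: The zero line stands within 3.5 mm (2.3 degrees) of the index line, the table at rest, and the clamp lever is tight (beyond 1.25 of its 1.4 rad) (all of step 1 and value of joint lever above 1.25 rad); the robot touches nothing.
It fails at once if a bystander is moved more than 20 mm or lifted (distance of any of spanner, pin_jar, wax_tin, flat_file, knife_blank, hammer, handle_scales, square from where it was at the start of the episode above 0.02 m).
It fails at once if the table or its studs are gripped or pushed roughly (more than 35 N from the fingers) (contact force between the fingers and turntable above 35 N).
It fails at once if the lever is gripped or pushed roughly (more than 35 N from the fingers) (contact force between the fingers and lever_arm above 35 N).
It also fails if it takes over 72 s, if anything falls off the work surface, if the arm or the gripper's body presses on something with over 40 N, if the wrist force passes 120 N, or if a joint passes its speed limit or range.

### The arm

A 6-joint arm with a two-finger parallel gripper is mounted at the origin on the work surface. World frame = base frame: x ahead of the robot, y to its left, z up, the work surface at z = 0. Lengths are in mm, angles in rad, forces in N, time in s.
With the tool pointing down it reaches from about 300 to 775 mm from the base axis. Payload 14.6 kg.
Tool frame: the origin (TCP) lies at the very end of the fingers, on their centre line; the grasp point (between the pads) lies manip.grasp_offset behind it (manip.grasp_offset is the distance from the TCP to the grasp point, in mm); z points along the fingers, y is the direction in which the jaws open and shut (so a half turn about z gives the same grasp; the last joint's range is limited). The gripper opens to 94 mm and grips with 3 to 60 N. Pads are 16 mm wide; open, the fingers measure 119 mm over their backs; the gripper's body (75 mm by 177 mm) begins 78 mm behind the grasp point.
Start: joints at [-0.067, 0.3, 1.521, -0, 1.321, -0.067], TCP at [549.99, -0.002, 205.446] pointing down, gripper open.
Joint ranges: [-3.03, 3.03], [-0.79, 2.21], [0.23, 2.52], [-1.04, 4.18], [0, 3.07], [-2.55, 2.55]. Speed limits (rad/s): [2.22, 2.22, 2.57, 3.14, 3.14, 3.14].

### API

Orientations are given as [roll, pitch, yaw] about the fixed x, y, z axes, in that order (R = Rz(yaw) Ry(pitch) Rx(roll)).
In Python, from cell import manip gives the robot as it stands.
- The arm moves only by the tool send_rows, never from a script. Its argument "commands" is a list of rows, each a list of 2 entries, a list of its own where there are three numbers: the shift along the tool's x, y, z in m, then the turn about the tool's z in rad. A call has exactly 8 rows; each row is the pose to reach, as a shift and turn from the pose commanded when the call began, along the tool's axes at that moment; what a row does not reach only later rows make up. A row lasts 1/12 s, in which the tool goes at most 41.7 mm and 7.16 degrees, less where a joint would pass 70% of its speed; a pose out of reach is approached as far as the arm can. A call with a gripper value outside its range is refused whole. "hand" is the closure, from -1 (fully open) to 1 (shut), so that 0 is half open, set as the call begins (left out, the last holds). The fingers move at their own pace and stop on an object; "force" is the grip in N (left out, the last holds). Time passes only in rows, so rows that repeat a pose let the fingers close, or fill a call up. It gives the time, the measured TCP pose, the force and the opening at its end, in the units of the state.
- manip.read_state(): the state, without advancing time (a new reading comes with each control period).
- manip.camera(name): name is "scene" or "side" or "wrist"; returns the picture (420x560x3 uint8, red, green, blue); there is no depth.
- manip.camera_model(name): a dict with "K" (3x3 intrinsics, pixels), "eye" and "attitude" of the camera in the world; the wrist camera has in their place "mount" (4x4, takes a point from camera to tool coordinates, whose origin is the TCP and whose axes are the flange's). Camera axes: x right, y down, z forward; pixel columns grow to the right and rows downward; lengths in mm; the calibration is good to about 2 mm. A picture is of the moment at which its call begins: read the wrist's pose just before it. camera_model takes no time and is no camera call.
- manip.sign_off(): hands the job in, once; it reports no verdict.
The state is a dict: "clock": time; "joints": joint angles; "qd": joint speeds; "effort": joint torques, N m; "eef_pos": TCP position; "eef_rot": TCP orientation; "wrist_force": force on the tool from outside, world axes, zero at the start; "moment": the same for the moment, N m; "finger_gap": finger opening in mm.
Only numpy, scipy, OpenCV 4.12 (cv2) and the standard library are available. Lean on these libraries where they do the work, as an engineer would, in place of code of your own. Each camera call takes 0.05 s, during which the arm holds its last target.

## Working session

There is one attempt and no reset: what is moved stays moved. The work goes in short steps, Python scripts to look and compute and a tool call to move; the robot and the scene stay as the last step left them, time stands still between calls to the robot, and variables do not carry over. Pictures are saved under pics/ and viewed, and the job is handed in when it is done.

Besides the shell and the picture viewer there is one more tool, called as a command line: name --argument value ..., lists and objects as JSON in quotes. send_rows: Moves the arm, as the interface text tells. Its arguments: {"type":"object","properties":{"commands":{"type":"array","items":{"type":"array"}},"hand":{"type":"number"},"force":{"type":"number"}},"required":["commands"]}

```bash
mkdir -p pics; ls
python3 - <<'E'
from cell import manip
import cv2
print(manip.read_state(), manip.grasp_offset)
for n in ["scene","side","wrist"]:
    im=manip.camera(n); cv2.imwrite(f"pics/a_{n}.png",im[:,:,::-1]); print(n,manip.camera_model(n))
E
```

```text
pics
{'clock': 0.0, 'joints': array([-6.65974894e-02,  3.00484741e-01,  1.52160532e+00, -1.81599287e-05,
        1.32072199e+00, -6.65683079e-02]), 'qd': array([-0.00146339,  0.00047925,  0.00042489, -0.00126454,  0.00136277,
       -0.0015497 ]), 'effort': array([-1.53750298e-03, -5.31805658e+01, -3.52735734e+01,  7.07558286e-02,
        2.43994006e-02, -4.79655944e-05]), 'eef_pos': array([5.49720154e+02, 1.23395939e-02, 2.04868604e+02]), 'eef_rot': array([-3.14037478e+00, -6.35629398e-05,  1.57077161e+00]), 'wrist_force': array([ 0.71369788, -0.4188659 ,  0.99420256]), 'moment': array([ 0.03025675, -0.00072494,  0.00233133]), 'finger_gap': 94.00804369909879} 18.8
scene {'K': array([[414.69875298,   0.        , 270.0767086 ],
       [  0.        , 414.69875298, 203.30455659],
       [  0.        ,   0.        ,   1.        ]]), 'eye': array([1292.69190257,  301.84304877, 1177.99687303]), 'attitude': array([-2.51301179,  0.0113033 ,  1.90529575])}
side {'K': array([[503.13615917,   0.        , 274.05673346],
       [  0.        , 503.13615917, 209.81152263],
       [  0.        ,   0.        ,   1.        ]]), 'eye': array([-184.22034233, 1143.64820166, 1007.77624286]), 'attitude': array([-2.1716509 ,  0.00271872, -2.54958488])}
wrist {'K': array([[291.06797238,   0.        , 272.79772453],
       [  0.        , 291.06797238, 207.45591711],
       [  0.        ,   0.        ,   1.        ]]), 'mount': array([[ 1.17792109e-03, -9.64120552e-01, -2.65462187e-01,
         7.76376093e+01],
       [ 9.99999253e-01,  1.22254351e-03, -2.85957868e-06,
         4.43381249e-01],
       [ 3.27296053e-04, -2.65461986e-01,  9.64121272e-01,
        -1.79214591e+02],
       [ 0.00000000e+00,  0.00000000e+00,  0.00000000e+00,
         1.00000000e+00]])}
```

View pics/a_scene.png

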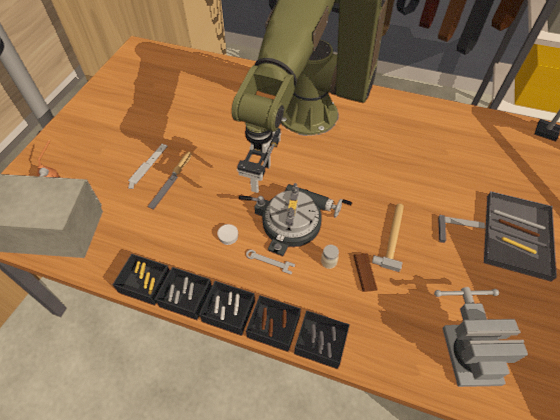

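View pics/a_side.png

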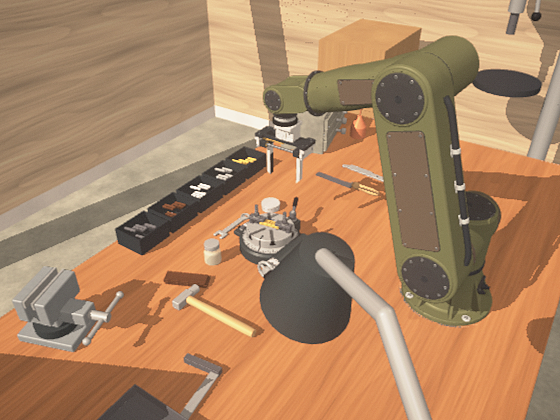

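View pics/a_wrist.png

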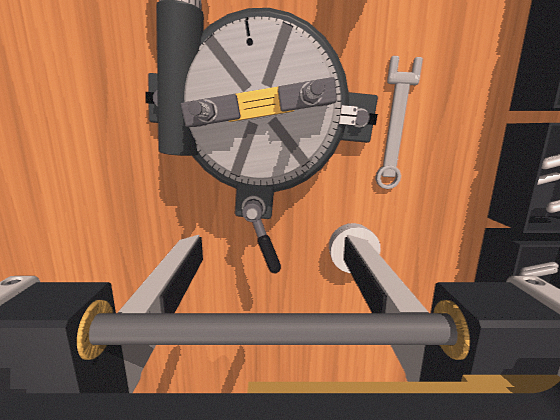

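```bash
cat > h.py <<'E'
import numpy as np, cv2
from cell import manip
from scipy.spatial.transform import Rotation as Ro
def cam(n,st=None):
    m=manip.camera_model(n);K=m['K']
    if n=='wrist':
        st=st or manip.read_state()
        R=Ro.from_euler('xyz',st['eef_rot']).as_matrix(); M=m['mount']
        return K,R@M[:3,:3],R@M[:3,3]+st['eef_pos']
    return K,Ro.from_euler('xyz',m['attitude']).as_matrix(),m['eye']
def ray(c,uv,z):
    K,R,e=c
    d=R@np.linalg.solve(K,[uv[0],uv[1],1.]); return e+d*(z-e[2])/d[2]
def proj(c,p):
    K,R,e=c; q=K@(R.T@(np.array(p)-e)); return q[:2]/q[2]
E
python3 - <<'E'
import cv2
im=cv2.imread('pics/a_wrist.png')
cv2.imwrite('pics/b1.png',cv2.resize(im[0:200,170:390],None,fx=3,fy=3,interpolation=cv2.INTER_CUBIC)[:600])
cv2.imwrite('pics/b2.png',cv2.resize(im[180:290,200:300],None,fx=5,fy=5,interpolation=cv2.INTER_CUBIC))
E
```

```text
(no output)
```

View pics/b1.png

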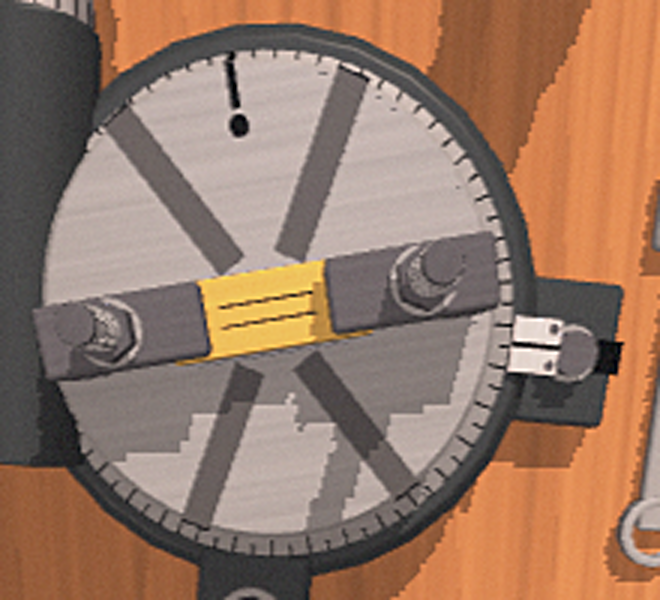

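View pics/b2.png

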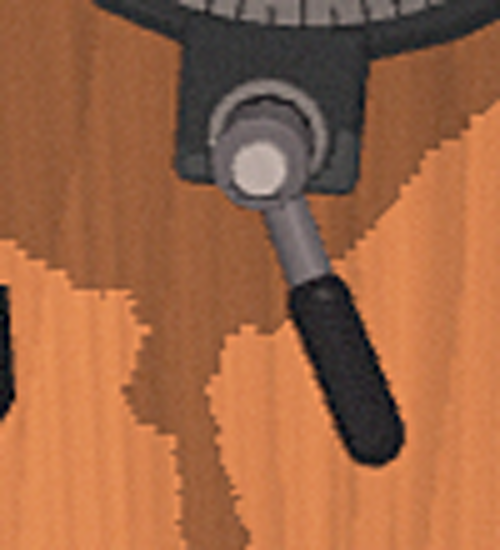

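```bash
python3 - <<'E'
from h import *
st=dict(eef_pos=np.array([549.72,0.012,204.87]),eef_rot=np.array([-3.14037,-6.36e-5,1.570772]))
c=cam('wrist',st)
o=lambda p:np.round(p,1)
sl=ray(c,(317.7,87.3),146);sr=ray(c,(195.3,109),146)
ax=(sl+sr)/2;print('studs',o(sl),o(sr),'axis',o(ax),np.linalg.norm(sl-sr))
i=ray(c,(340,114.3),43);print('idx',o(i),np.linalg.norm((i-ax)[:2]))
d=ray(c,(249.3,41.7),80);e=ray(c,(247,18.3),78);print('dot',o(d),o(e))
an=lambda p:np.degrees(np.arctan2(p[1]-ax[1],p[0]-ax[0]))
print('ang idx,dot,edge,stud',an(i),an(d),an(e),an(sl),an(sr))
b=np.radians(an(i));pv=ax[:2]+115*np.array([np.sin(b),-np.cos(b)]);print('pivot',pv)
for uv,z in [((262.6,237),74),((275.6,269),82),((350,247),24)]:
  p=ray(c,uv,z);print(o(p),np.linalg.norm(p[:2]-pv),np.degrees(np.arctan2(*(p[:2]-pv)[::-1])))
s=cam('scene');print('jar',o(ray(s,(331,249),72)),'lever scene',o(ray(s,(245,198),80)))
for p in [ax,i]: print(proj(s,[*p[:2],100]))
E
python3 - <<'E'
import cv2
im=cv2.imread('pics/a_scene.png')
cv2.imwrite('pics/b3.png',cv2.resize(im[150:280,210:370],None,fx=4.5,fy=4.5,interpolation=cv2.INTER_CUBIC))
E
```

```text
studs [584.2 107.1 146. ] [489.8  91.3 146. ] axis [537.   99.2 146. ] 95.66633714737428
idx [624.9  91.8  43. ] 88.18999162641343
dot [527.8 155.   80. ] [525.9 174.9  78. ]
ang idx,dot,edge,stud -4.831818344836465 99.36077238959484 98.32570048207131 9.496156162751431 -170.50384383724855
pivot [527.317863   -15.40700967]
[538.4 -42.6  74. ] 29.359348924752336 -67.71855504497962
[553.3 -78.5  82. ] 68.20854597511871 -67.60989084586495
[652.9 -76.   24. ] 139.39487415242087 -25.751852219951274
jar [640.4 258.4  72. ] lever scene [548.9 -57.6  80. ]
[291.53912606 204.00851848]
[280.73538707 225.1725625 ]
```

View pics/b3.png

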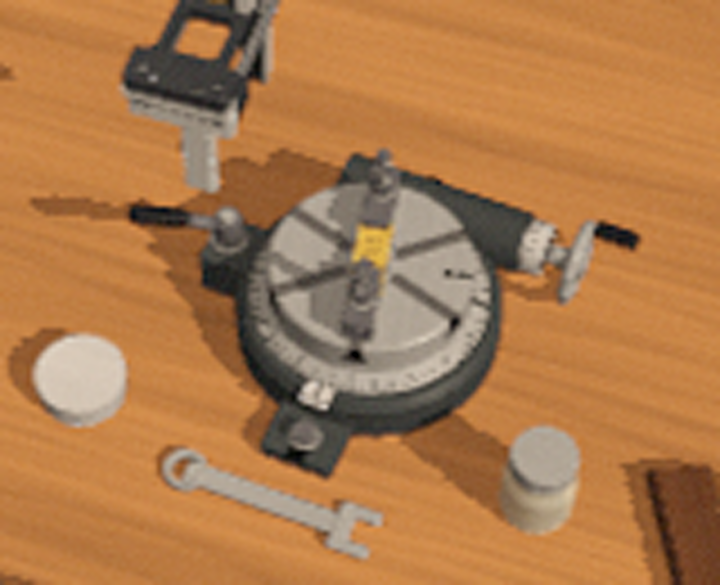

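send_rows --commands '[[[0.016,0.004,0],-0.02],[[0.034,0.008,0],-0.04],[[0.054,0.012,0],-0.07],[[0.074,0.017,0],-0.1],[[0.094,0.021,0],-0.13],[[0.114,0.026,0],-0.15],[[0.132,0.03,0],-0.166],[[0.132,0.03,0],-0.166]]' --hand 1 --force 5

```text
clock: 0.82
eef_pos: [580.0, 134.6, 204.9]
eef_rot: [-3.141, -0.0, 1.74]
wrist_force: [-0.1, -0.3, 0.2]
finger_gap: 43.9
```

send_rows --commands '[[[0,0,0.01],0],[[0,0,0.022],0],[[0,0,0.036],0],[[0,0,0.05],0],[[0,0,0.064],0],[[0,0,0.075],0],[[0,0,0.082],0],[[0,0,0.082],0]]'

```text
clock: 1.48
eef_pos: [579.2, 131.3, 121.5]
eef_rot: [-3.139, 0.0, 1.736]
wrist_force: [0.3, 0.8, -0.6]
finger_gap: 0.4
```

Run:
```python
from h import *
st=manip.read_state();print(st['clock'],st['eef_pos'],st['eef_rot'],st['wrist_force'],st['finger_gap'])
for n in ['wrist','side']:
  cv2.imwrite(f'pics/c_{n}.png',manip.camera(n)[:,:,::-1])
im=cv2.imread('pics/c_side.png');cv2.imwrite('pics/c_side.png',cv2.resize(im[100:290,200:360],None,fx=3,fy=3))
```

```text
1.4833 [579.2013203  131.31030613 121.45075115] [-3.13873830e+00  1.95702121e-05  1.73600677e+00] [ 0.31532376  0.78155871 -0.55252221] 0.44392754655976263
```

View pics/c_wrist.png

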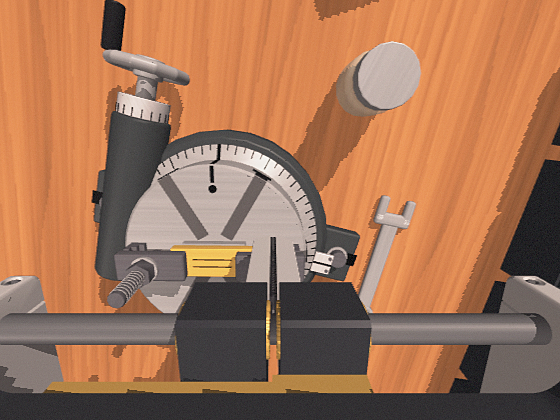

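View pics/c_side.png

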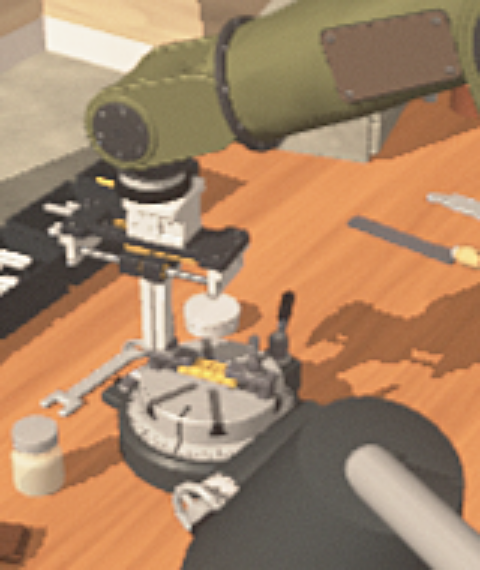

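Run:
```python
import numpy as np
p=np.array([13.6,47.5])
for s in [2,1]:
  for k in range(1,9):
    t=np.radians(s*k);R=np.array([[np.cos(t),-np.sin(t)],[np.sin(t),np.cos(t)]]);print(s*k,np.round((R@p-p)/1000,4),round(t,4))
```

```text
2 [-0.0017  0.0004] 0.0349
4 [-0.0033  0.0008] 0.0698
6 [-0.005   0.0012] 0.1047
8 [-0.0067  0.0014] 0.1396
10 [-0.0085  0.0016] 0.1745
12 [-0.0102  0.0018] 0.2094
14 [-0.0119  0.0019] 0.2443
16 [-0.0136  0.0019] 0.2793
1 [-0.0008  0.0002] 0.0175
2 [-0.0017  0.0004] 0.0349
3 [-0.0025  0.0006] 0.0524
4 [-0.0033  0.0008] 0.0698
5 [-0.0042  0.001 ] 0.0873
6 [-0.005   0.0012] 0.1047
7 [-0.0059  0.0013] 0.1222
8 [-0.0067  0.0014] 0.1396
```

send_rows --commands '[[[-0.002,0,0],0],[[-0.004,0,0],0],[[-0.006,0,0],0],[[-0.008,0,0],0],[[-0.009,0,0],0],[[-0.01,0,0],0],[[-0.011,0,0],0],[[-0.011,0,0],0]]'

```text
clock: 2.25
eef_pos: [581.8, 121.4, 123.5]
eef_rot: [3.142, -0.001, 1.737]
wrist_force: [-0.1, 2.1, -0.0]
finger_gap: 0.8
```

send_rows --commands '[[[-0.0017,0.0004,0],0.035],[[-0.0033,0.0008,0],0.07],[[-0.005,0.0012,0],0.105],[[-0.0067,0.0014,0],0.14],[[-0.0085,0.0016,0],0.175],[[-0.0102,0.0018,0],0.209],[[-0.0119,0.0019,0],0.244],[[-0.0136,0.0019,0],0.279]]'

```text
clock: 2.92
eef_pos: [586.1, 108.9, 123.6]
eef_rot: [3.141, -0.001, 1.457]
wrist_force: [0.8, 7.1, -1.1]
finger_gap: 0.5
```

Run:
```python
from h import *
st=manip.read_state();print(st['clock'],st['eef_pos'],st['eef_rot'],st['wrist_force'],st['finger_gap'])
cv2.imwrite(f'pics/d_wrist.png',manip.camera('wrist')[:,:,::-1])
```

```text
2.9167 [586.08378816 108.89592905 123.58083169] [ 3.14109685e+00 -1.35693532e-03  1.45657162e+00] [ 0.84621185  7.14048384 -1.08481797] 0.5234187327437306
```

View pics/d_wrist.png

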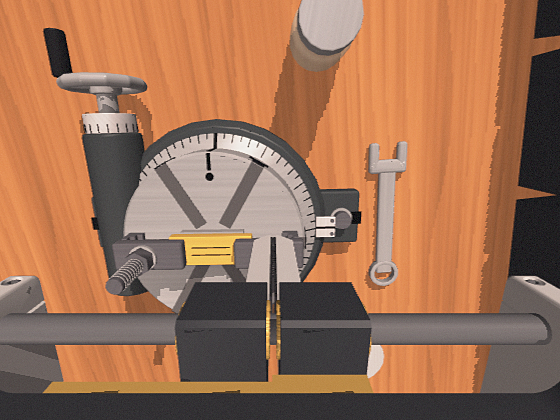

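Run:
```python
from h import *
st=dict(eef_pos=np.array([586.08,108.9,123.58]),eef_rot=np.array([3.1411,-.00136,1.45657]))
c=cam('wrist',st);d=ray(c,(209,177),80);print(d,np.hypot(*(d[:2]-[537,99.2])),np.degrees(np.arctan2(d[1]-99.2,d[0]-537)))
```

```text
[542.179667   154.90781758  80.        ] 55.94809996250006 84.68795823223432
```

send_rows --commands '[[[-0.0017,0.0004,0],0.035],[[-0.0033,0.0008,0],0.07],[[-0.005,0.0012,0],0.105],[[-0.0067,0.0014,0],0.14],[[-0.0085,0.0016,0],0.175],[[-0.0102,0.0018,0],0.209],[[-0.0119,0.0019,0],0.244],[[-0.0136,0.0019,0],0.279]]'

```text
clock: 3.63
eef_pos: [586.8, 95.0, 123.6]
eef_rot: [3.141, -0.002, 1.178]
wrist_force: [3.8, 6.1, -1.3]
finger_gap: 0.3
```

send_rows --commands '[[[-0.0017,0.0004,0],0.035],[[-0.0033,0.0008,0],0.07],[[-0.005,0.0012,0],0.105],[[-0.0067,0.0014,0],0.14],[[-0.0085,0.0016,0],0.175],[[-0.0102,0.0018,0],0.209],[[-0.0119,0.0019,0],0.244],[[-0.0136,0.0019,0],0.279]]'

```text
clock: 4.3
eef_pos: [583.6, 81.4, 123.6]
eef_rot: [3.14, -0.002, 0.899]
wrist_force: [6.7, 4.0, -1.3]
finger_gap: 0.2
```

Run:
```python
from h import *
st=manip.read_state();print(st['clock'],st['eef_pos'],st['eef_rot'],st['wrist_force'],st['finger_gap'])
cv2.imwrite(f'pics/e_wrist.png',manip.camera('wrist')[:,:,::-1])
```

```text
4.3 [583.5724931   81.38457927 123.6152523 ] [ 3.14029417e+00 -1.81126060e-03  8.98837059e-01] [ 6.69607571  4.04674371 -1.34705619] 0.15692505803288279
```

View pics/e_wrist.png

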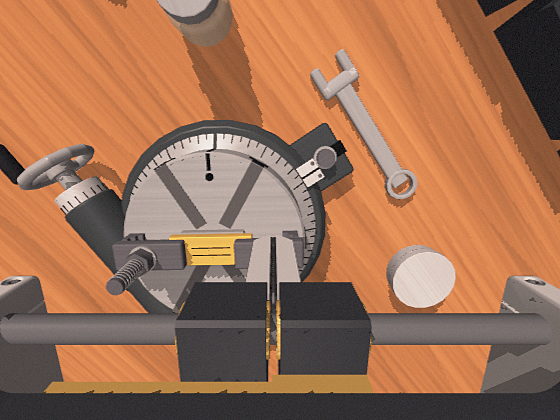

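send_rows --commands '[[[-0.0017,0.0004,0],0.035],[[-0.0033,0.0008,0],0.07],[[-0.005,0.0012,0],0.105],[[-0.0067,0.0014,0],0.14],[[-0.0085,0.0016,0],0.175],[[-0.0102,0.0018,0],0.209],[[-0.0119,0.0019,0],0.244],[[-0.0136,0.0019,0],0.279]]'

```text
clock: 5.02
eef_pos: [576.7, 69.2, 123.7]
eef_rot: [3.14, -0.002, 0.62]
wrist_force: [7.4, 0.5, -2.9]
finger_gap: 0.4
```

send_rows --commands '[[[-0.0017,0.0004,0],0.035],[[-0.0033,0.0008,0],0.07],[[-0.005,0.0012,0],0.105],[[-0.0067,0.0014,0],0.14],[[-0.0085,0.0016,0],0.175],[[-0.0102,0.0018,0],0.209],[[-0.0119,0.0019,0],0.244],[[-0.0136,0.0019,0],0.279]]'

```text
clock: 5.68
eef_pos: [566.9, 59.3, 123.7]
eef_rot: [3.14, -0.002, 0.341]
wrist_force: [7.5, -1.9, -3.6]
finger_gap: 0.9
```

send_rows --commands '[[[-0.0017,0.0004,0],0.035],[[-0.0033,0.0008,0],0.07],[[-0.005,0.0012,0],0.105],[[-0.0067,0.0014,0],0.14],[[-0.0085,0.0016,0],0.175],[[-0.0102,0.0018,0],0.209],[[-0.0119,0.0019,0],0.244],[[-0.0136,0.0019,0],0.279]]'

```text
clock: 6.35
eef_pos: [554.6, 52.6, 123.7]
eef_rot: [3.14, -0.002, 0.062]
wrist_force: [7.4, -4.6, -2.6]
finger_gap: 0.7
```

Run:
```python
from h import *
st=manip.read_state();print(st['clock'],st['eef_pos'],st['eef_rot'],st['wrist_force'],st['finger_gap'])
im=manip.camera('wrist')[:,:,::-1]
cv2.imwrite(f'pics/f_wrist.png',im)
cv2.imwrite('pics/f2.png',cv2.resize(im[100:220,150:310],None,fx=5,fy=5,interpolation=cv2.INTER_CUBIC))
```

```text
6.35 [554.6294787   52.55342132 123.68383449] [ 3.14006271e+00 -2.43307514e-03  6.17459972e-02] [ 7.39797994 -4.62459974 -2.63090613] 0.65862649421867
```

View pics/f2.png

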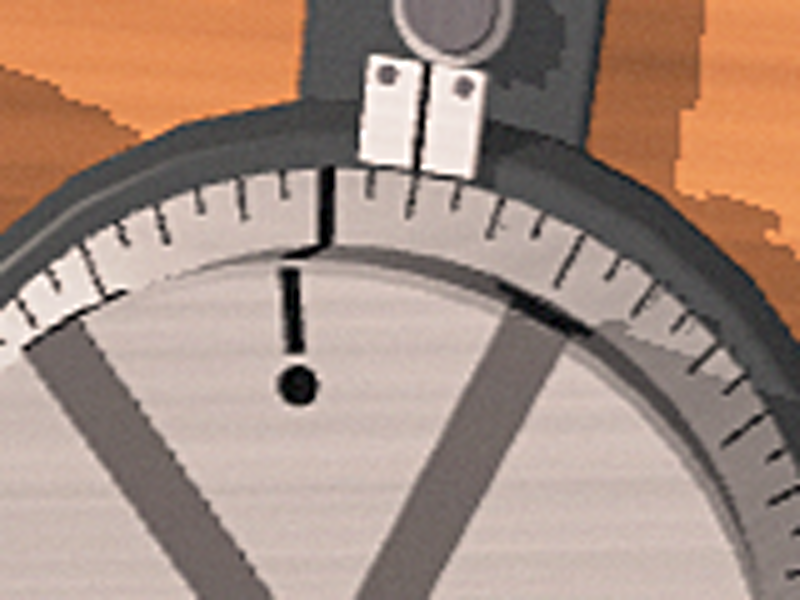

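send_rows --commands '[[[-0.0013,0.0003,0],0.026],[[-0.0025,0.0006,0],0.052],[[-0.0038,0.0009,0],0.079],[[-0.005,0.0012,0],0.105],[[-0.0062,0.0013,0],0.13],[[-0.007,0.0014,0],0.146],[[-0.0078,0.0015,0],0.161],[[-0.0081,0.0015,0],0.168]]'

```text
clock: 7.07
eef_pos: [546.5, 50.4, 123.7]
eef_rot: [3.14, -0.002, -0.105]
wrist_force: [6.2, -8.0, -1.0]
finger_gap: 0.4
```

Run:
```python
from h import *
st=manip.read_state();print(st['clock'],st['eef_pos'],st['eef_rot'],st['wrist_force'],st['finger_gap'])
im=manip.camera('wrist')[:,:,::-1]
cv2.imwrite(f'pics/g_wrist.png',im)
cv2.imwrite('pics/g2.png',cv2.resize(im[100:170,180:270],None,fx=8,fy=8,interpolation=cv2.INTER_CUBIC))
```

```text
7.0667 [546.47266816  50.35609926 123.72274536] [ 3.14005878e+00 -2.22353668e-03 -1.05403230e-01] [ 6.22361854 -7.98810469 -1.04312818] 0.384920642235173
```

View pics/g2.png

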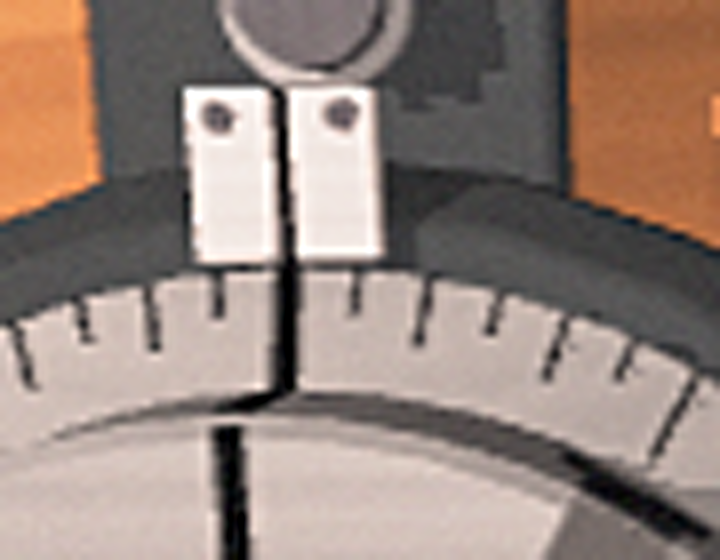

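send_rows --commands '[[[0.002,0,0],0],[[0.005,0,0],0],[[0.01,0,0],0],[[0.015,0,0],0],[[0.02,0,0],0],[[0.02,0,-0.02],0],[[0.02,0,-0.045],0],[[0.02,0,-0.07],0]]'

```text
clock: 7.78
eef_pos: [565.7, 49.3, 193.9]
eef_rot: [3.141, 0.001, -0.105]
wrist_force: [-0.2, 0.8, 0.1]
finger_gap: 0.5
```

Run:
```python
from h import *
st=manip.read_state();print(st['clock'],st['joints'],st['eef_pos'],st['eef_rot'],st['wrist_force'],st['finger_gap'])
im=manip.camera('wrist')[:,:,::-1]
cv2.imwrite(f'pics/i_wrist.png',im)
cv2.imwrite('pics/i2.png',cv2.resize(im,None,fx=1.4,fy=1.4,interpolation=cv2.INTER_CUBIC))
```

```text
7.7833 [2.23533543e-02 3.49709029e-01 1.48259256e+00 3.64218051e-06
 1.31077686e+00 1.69825886e+00] [565.69131354  49.25730361 193.88564972] [ 3.14140727e+00  1.47419362e-03 -1.05110251e-01] [-0.2293316   0.75736695  0.12700549] 0.5332901028174167
```

View pics/i2.png

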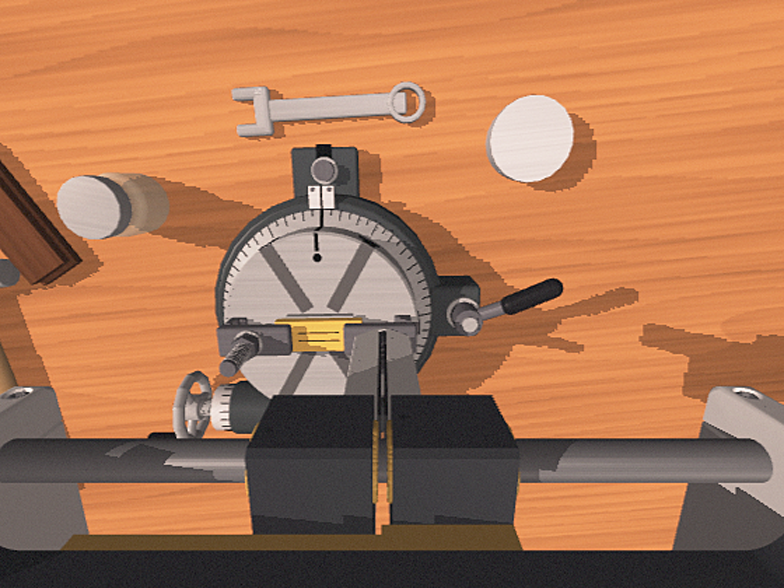

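send_rows --commands '[[[0.0025,0.013,0],-0.06],[[0.005,0.028,0],-0.14],[[0.008,0.043,0],-0.22],[[0.011,0.058,0],-0.3],[[0.014,0.073,0],-0.38],[[0.017,0.088,0],-0.45],[[0.0188,0.0982,0],-0.494],[[0.0188,0.0982,0],-0.494]]'

```text
clock: 8.5
eef_pos: [574.3, -51.9, 193.1]
eef_rot: [3.142, 0.0, 0.389]
wrist_force: [-0.4, 0.2, -1.0]
finger_gap: 0.5
```

send_rows --commands '[[[0,0,0.015],0],[[0,0,0.035],0],[[0,0,0.055],0],[[0,0,0.075],0],[[0,0,0.095],0],[[0,0,0.111],0],[[0,0,0.123],0],[[0,0,0.123],0]]'

```text
clock: 9.17
eef_pos: [573.0, -49.7, 68.0]
eef_rot: [-3.14, 0.003, 0.388]
wrist_force: [0.4, -0.2, -0.4]
finger_gap: 0.4
```

Run:
```python
from h import *
st=manip.read_state();print(st['clock'],st['joints'],st['eef_pos'],st['eef_rot'],st['wrist_force'],st['finger_gap'])
im=manip.camera('wrist')[:,:,::-1]
cv2.imwrite(f'pics/j_wrist.png',im)
im=manip.camera('scene')[:,:,::-1]
cv2.imwrite('pics/j2.png',cv2.resize(im[150:280,210:370],None,fx=4.5,fy=4.5,interpolation=cv2.INTER_CUBIC))
```

```text
9.1667 [-1.50262420e-01  5.02976947e-01  1.57795890e+00  7.57402733e-05
  1.06435373e+00  1.03249096e+00] [573.04372057 -49.72566253  68.02402407] [-3.13964055  0.00314022  0.38800915] [ 0.41120634 -0.23859277 -0.37564096] 0.4451218429339227
```

View pics/j_wrist.png

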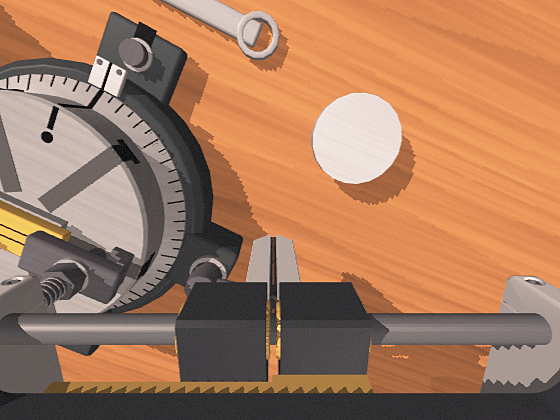

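View pics/j2.png

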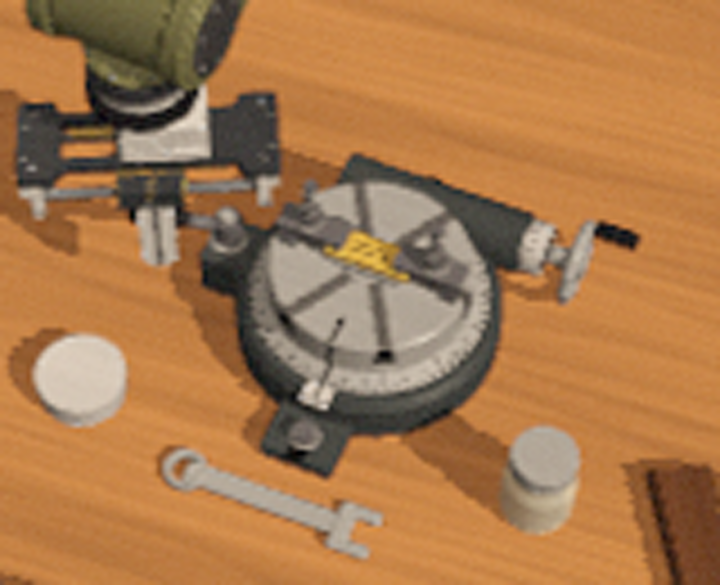

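Picture: closed fingertips stand on the lever's counter-clockwise side (scene crop about (158,240)), zero line still meeting the index plate at (315,395). Now a slow approach.

send_rows --commands '[[[-0.002,0,0],0],[[-0.004,0,0],0],[[-0.006,0.001,0],0],[[-0.008,0.001,0],0],[[-0.01,0.001,0],0],[[-0.0115,0.001,0],0],[[-0.013,0.001,0],0],[[-0.013,0.001,0],0]]'

```text
clock: 9.93
eef_pos: [562.2, -56.3, 70.5]
eef_rot: [3.142, 0.0, 0.389]
wrist_force: [-0.0, 0.3, -0.1]
finger_gap: 0.7
```

Run:
```python
import numpy as np
p=np.array([15.5,50])
for s in [1.5]:
  for k in range(1,9):
    t=np.radians(s*k);R=np.array([[np.cos(t),-np.sin(t)],[np.sin(t),np.cos(t)]]);print(s*k,np.round((R@p-p)/1000,4),round(t,4))
```

```text
1.5 [-0.0013  0.0004] 0.0262
3.0 [-0.0026  0.0007] 0.0524
4.5 [-0.004   0.0011] 0.0785
6.0 [-0.0053  0.0013] 0.1047
7.5 [-0.0067  0.0016] 0.1309
9.0 [-0.008   0.0018] 0.1571
10.5 [-0.0094  0.002 ] 0.1833
12.0 [-0.0107  0.0021] 0.2094
```

send_rows --commands '[[[-0.0013,0.0004,0],0.026],[[-0.0026,0.0007,0],0.052],[[-0.004,0.0011,0],0.079],[[-0.0053,0.0013,0],0.105],[[-0.0067,0.0016,0],0.131],[[-0.008,0.0018,0],0.157],[[-0.0094,0.002,0],0.183],[[-0.0107,0.0021,0],0.209]]'

```text
clock: 10.6
eef_pos: [553.4, -62.5, 70.6]
eef_rot: [3.141, -0.001, 0.177]
wrist_force: [4.3, -1.4, -0.7]
finger_gap: 0.3
```

send_rows --commands '[[[-0.0013,0.0004,0],0.026],[[-0.0026,0.0007,0],0.052],[[-0.004,0.0011,0],0.079],[[-0.0053,0.0013,0],0.105],[[-0.0067,0.0016,0],0.131],[[-0.008,0.0018,0],0.157],[[-0.0094,0.002,0],0.183],[[-0.0107,0.0021,0],0.209]]'

```text
clock: 11.27
eef_pos: [543.2, -66.7, 70.6]
eef_rot: [3.141, -0.001, -0.032]
wrist_force: [4.0, -3.6, -1.0]
finger_gap: 0.5
```

Run:
```python
from h import *
st=manip.read_state();print(st['clock'],st['eef_pos'],st['eef_rot'],st['wrist_force'],st['finger_gap'])
im=manip.camera('scene')[:,:,::-1]
cv2.imwrite('pics/k2.png',cv2.resize(im[150:280,210:370],None,fx=4.5,fy=4.5,interpolation=cv2.INTER_CUBIC))
```

```text
11.2667 [543.19294204 -66.67231225  70.63539506] [ 3.14095055e+00 -6.39680954e-04 -3.19777888e-02] [ 3.966066   -3.60650668 -0.98481501] 0.5296494165170266
```

View pics/k2.png

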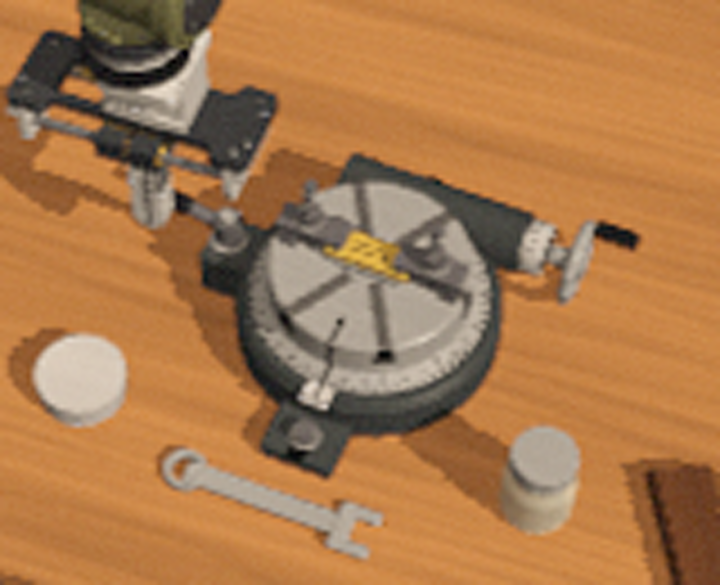

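The lever follows (grip now pointing up-left at about (190,205)), at about 5 N. Continuing.

send_rows --commands '[[[-0.0013,0.0004,0],0.026],[[-0.0026,0.0007,0],0.052],[[-0.004,0.0011,0],0.079],[[-0.0053,0.0013,0],0.105],[[-0.0067,0.0016,0],0.131],[[-0.008,0.0018,0],0.157],[[-0.0094,0.002,0],0.183],[[-0.0107,0.0021,0],0.209]]'

```text
clock: 11.98
eef_pos: [532.4, -68.5, 70.6]
eef_rot: [3.141, -0.001, -0.24]
wrist_force: [4.1, -3.8, 0.3]
finger_gap: 0.6
```

send_rows --commands '[[[-0.0013,0.0004,0],0.026],[[-0.0026,0.0007,0],0.052],[[-0.004,0.0011,0],0.079],[[-0.0053,0.0013,0],0.105],[[-0.0067,0.0016,0],0.131],[[-0.008,0.0018,0],0.157],[[-0.0094,0.002,0],0.183],[[-0.0107,0.0021,0],0.209]]'

```text
clock: 12.65
eef_pos: [521.4, -68.1, 70.6]
eef_rot: [3.141, -0.001, -0.449]
wrist_force: [2.4, -5.1, 1.0]
finger_gap: 0.4
```

send_rows --commands '[[[-0.0013,0.0004,0],0.026],[[-0.0026,0.0007,0],0.052],[[-0.004,0.0011,0],0.079],[[-0.0053,0.0013,0],0.105],[[-0.0062,0.0015,0],0.12],[[-0.0067,0.0016,0],0.131],[[-0.0075,0.0017,0],0.147],[[-0.008,0.0018,0],0.157]]'

```text
clock: 13.32
eef_pos: [513.3, -66.3, 70.6]
eef_rot: [3.141, -0.0, -0.606]
wrist_force: [2.1, -4.7, 0.4]
finger_gap: 0.4
```

Run:
```python
from h import *
st=manip.read_state();p=st['eef_pos']
print(st['clock'],p,st['eef_rot'],st['wrist_force'])
v=p[:2]-[527.3,-15.4];print(np.hypot(*v),np.degrees(np.arctan2(v[1],v[0])-np.arctan2(15.5,50)))
im=manip.camera('scene')[:,:,::-1]
cv2.imwrite('pics/l2.png',cv2.resize(im[150:280,210:370],None,fx=4.5,fy=4.5,interpolation=cv2.INTER_CUBIC))
```

```text
13.3167 [513.29610399 -66.25458907  70.57675439] [ 3.14071707e+00 -4.16079839e-04 -6.05887113e-01] [ 2.07425523 -4.68399878  0.42693246]
52.74749598571154 -122.61946555058377
```

View pics/l2.png

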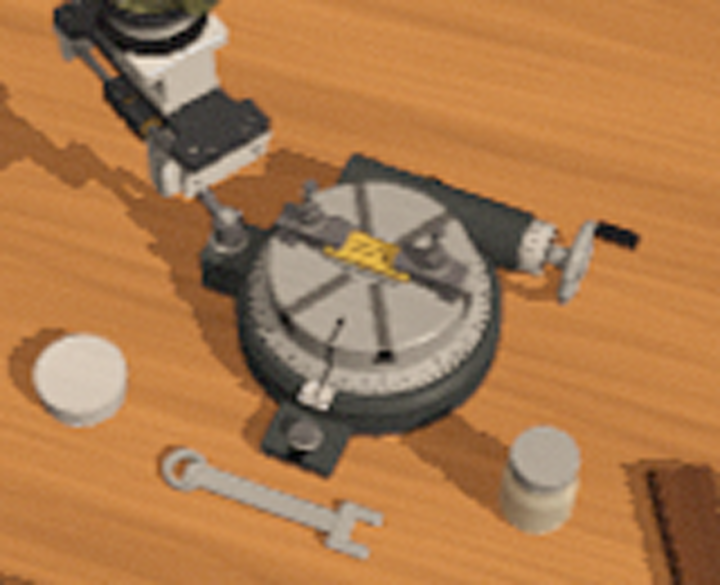

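send_rows --commands '[[[-0.0009,0.0002,0],0.017],[[-0.0018,0.0005,0],0.035],[[-0.0026,0.0007,0],0.052],[[-0.0035,0.0009,0],0.07],[[-0.0044,0.0011,0],0.087],[[-0.0053,0.0013,0],0.105],[[-0.0062,0.0015,0],0.122],[[-0.0071,0.0016,0],0.14]]'

```text
clock: 14.03
eef_pos: [506.5, -63.6, 70.6]
eef_rot: [3.141, -0.0, -0.746]
wrist_force: [1.7, -5.4, 0.3]
finger_gap: 0.4
```

send_rows --commands '[[[-0.0003,0.0001,0],0.006],[[-0.0006,0.0002,0],0.012],[[-0.0009,0.0002,0],0.017],[[-0.0012,0.0003,0],0.023],[[-0.0014,0.0004,0],0.029],[[-0.0018,0.0005,0],0.035],[[-0.0018,0.0005,0],0.035],[[-0.0018,0.0005,0],0.035]]'

```text
clock: 14.7
eef_pos: [504.7, -62.7, 70.5]
eef_rot: [3.141, -0.0, -0.78]
wrist_force: [1.4, -5.8, 1.0]
finger_gap: 0.6
```

send_rows --commands '[[[-0.0002,0,0],0],[[-0.0004,0,0],0],[[-0.0006,0,0],0],[[-0.0008,0,0],0],[[-0.001,0,0],0],[[-0.0012,0,0],0],[[-0.0012,0,0],0],[[-0.0012,0,0],0]]'

```text
clock: 15.37
eef_pos: [503.9, -62.0, 70.5]
eef_rot: [3.14, -0.0, -0.78]
wrist_force: [1.3, -5.6, 0.9]
finger_gap: 0.6
```

Run:
```python
from h import *
st=manip.read_state();p=st['eef_pos']
print(st['clock'],p,st['wrist_force'])
v=p[:2]-[527.3,-15.4];print(np.hypot(*v),np.degrees(np.arctan2(v[1],v[0])-np.arcsin(15.5/np.hypot(*v))))
im=manip.camera('scene')[:,:,::-1]
cv2.imwrite('pics/m2.png',cv2.resize(im[170:270,220:340],None,fx=6,fy=6,interpolation=cv2.INTER_CUBIC))
```

```text
15.3667 [503.9120121  -61.95280034  70.51914918] [ 1.27492272 -5.56241854  0.90955293]
52.0976122109555 -133.98343216356838
```

View pics/m2.png

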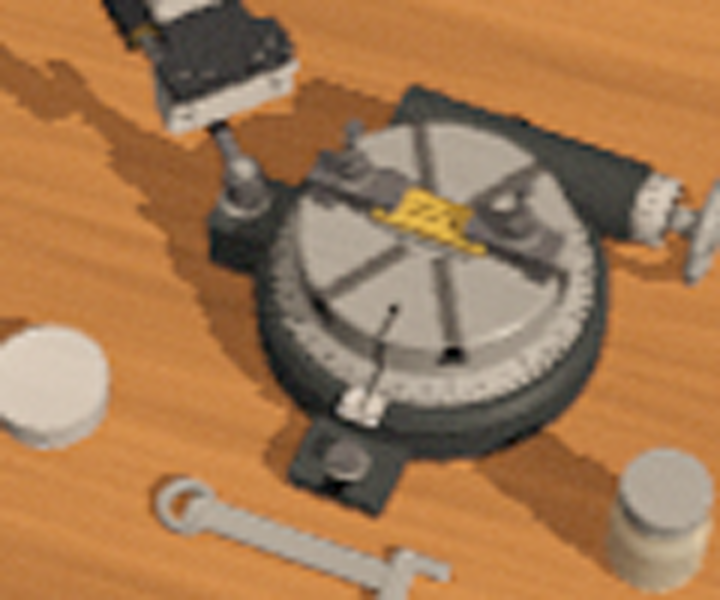

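send_rows --commands '[[[-0.0003,0,0],0],[[-0.0006,0,0],0],[[-0.0009,0,0],0],[[-0.0011,0,0],0],[[-0.0013,0,0],0],[[-0.0015,0,0],0],[[-0.0015,0,0],0],[[-0.0015,0,0],0]]'

```text
clock: 16.08
eef_pos: [503.0, -61.2, 70.5]
eef_rot: [3.14, -0.001, -0.78]
wrist_force: [2.4, -9.2, -0.2]
finger_gap: 0.2
```

send_rows --commands '[[[-0.0002,0,0],0],[[-0.0004,0,0],0],[[-0.0006,0,0],0],[[-0.0008,0,0],0],[[-0.001,0,0],0],[[-0.001,0,0],0],[[-0.001,0,0],0],[[-0.001,0,0],0]]'

```text
clock: 16.75
eef_pos: [503.0, -61.1, 70.7]
eef_rot: [3.141, -0.003, -0.78]
wrist_force: [6.0, -12.3, -3.4]
finger_gap: 0.7
```

At the stop: the tool did not advance further and the force rose to about 14 N. Backing off and lifting clear.

send_rows --commands '[[[0.002,0,0],0],[[0.005,0,0],0],[[0.01,0,0],0],[[0.016,0,0],0],[[0.022,0,0],0],[[0.03,0,0],0],[[0.03,0,-0.02],0],[[0.03,0,-0.05],0]]'

```text
clock: 17.42
eef_pos: [522.9, -80.9, 118.6]
eef_rot: [3.139, 0.005, -0.78]
wrist_force: [0.4, -0.8, -0.1]
finger_gap: 0.5
```

send_rows --commands '[[[0,0,-0.03],-0.1],[[0,0,-0.06],-0.2],[[-0.01,0,-0.09],-0.3],[[-0.03,0,-0.11],-0.4],[[-0.045,0,-0.12],-0.5],[[-0.06,0,-0.13],-0.6],[[-0.06,0,-0.13],-0.6],[[-0.06,0,-0.13],-0.6]]'

```text
clock: 18.08
eef_pos: [481.5, -38.5, 250.8]
eef_rot: [3.142, -0.001, -0.181]
wrist_force: [-0.6, 0.6, -0.8]
finger_gap: 0.6
```

Run:
```python
from h import *
st=manip.read_state()
print(st['clock'],st['eef_pos'],st['eef_rot'],st['wrist_force'])
im=manip.camera('wrist')[:,:,::-1];cv2.imwrite('pics/n1.png',im)
im=manip.camera('scene')[:,:,::-1]
cv2.imwrite('pics/n2.png',cv2.resize(im[150:280,210:370],None,fx=4.5,fy=4.5,interpolation=cv2.INTER_CUBIC))
```

```text
18.0833 [481.48954393 -38.54438275 250.79473653] [ 3.14156559e+00 -1.13766625e-03 -1.81305212e-01] [-0.63424789  0.64113306 -0.8099339 ]
```

View pics/n1.png

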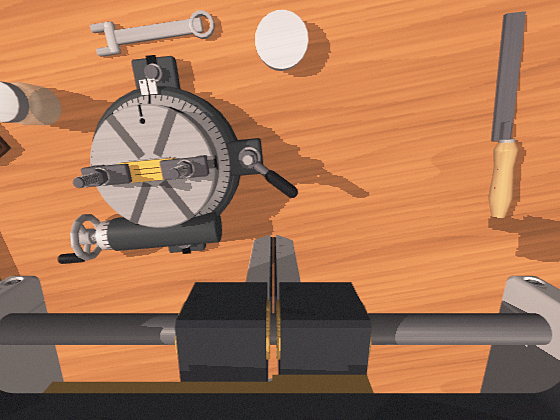

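View pics/n2.png

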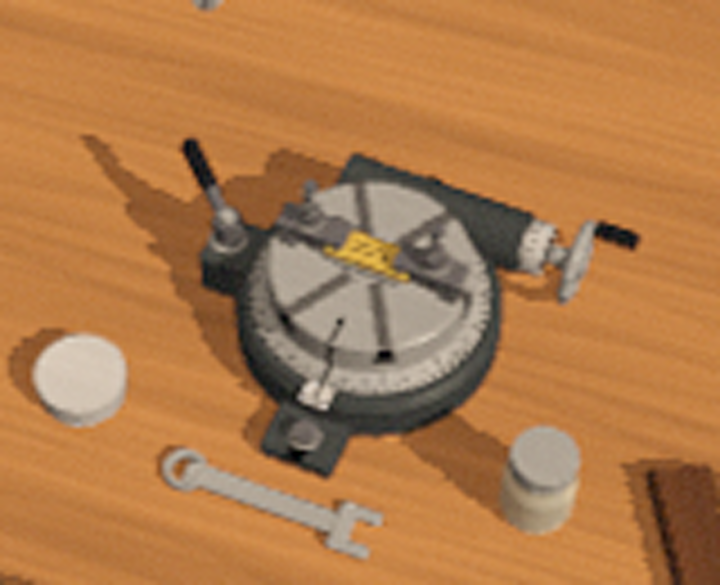

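Run:
```python
from h import *
st=dict(eef_pos=np.array([481.49,-38.54,250.79]),eef_rot=np.array([3.14157,-.00114,-.1813]))
c=cam('wrist',st);im=cv2.imread('pics/n1.png')
m=(im.max(2)<45).astype(np.uint8);m[:, :262]=0;m[:,305:]=0;m[:165]=0;m[205:]=0
n,l,s,ce=cv2.connectedComponentsWithStats(m);k=1+s[1:,4].argmax();pts=np.argwhere(l==k)[:,::-1].astype(np.float32)
vx,vy,x,y=cv2.fitLine(pts,cv2.DIST_L2,0,0,0.01,0.01).ravel();print(s[k],ce[k])
t=(pts-[x,y])@[vx,vy];g=[ray(c,(x+vx*q,y+vy*q),z) for q,z in ((t.min(),75),(t.max(),81.5))]
d=(g[1]-g[0])[:2];print(g,'dir',np.degrees(np.arctan2(d[1],d[0])))
for q in g: v=q[:2]-[527.3,-15.4];print(np.hypot(*v),np.degrees(np.arctan2(v[1],v[0])))
cv2.imwrite('pics/n3.png',cv2.resize(im[50:130,100:200],None,fx=7,fy=7,interpolation=cv2.INTER_CUBIC))
```

```text
[265 170  32  28 250] [281.748 183.536]
[array([506.98434021, -35.69017193,  75.        ]), array([474.9485578 , -65.59345741,  81.5       ])] dir -136.97185453274852
28.71266461543244 -135.03596396024238
72.52624812981665 -136.20557115810638
```

View pics/n3.png

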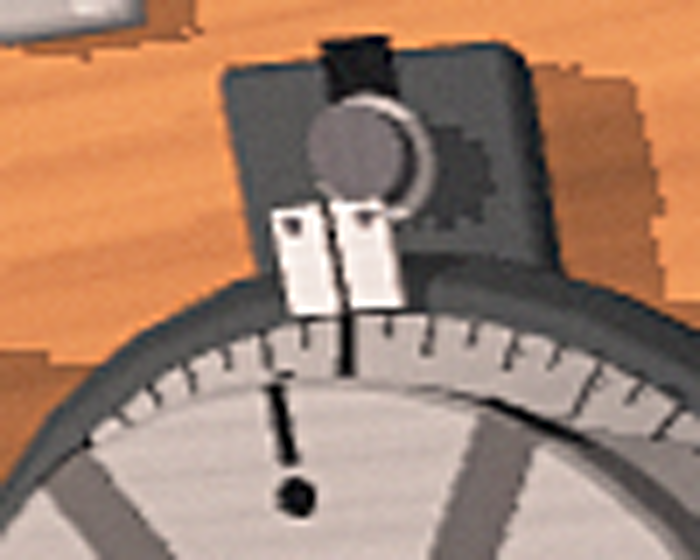

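The zero line meets the index line at (345,315). The lever points to -135 to -136°, where the stop is at -135°, and the arm is clear. Handing in.

```bash
python3 -c "
from cell import manip
print(manip.sign_off())"
```

```text
the job is handed in; nothing more can be done
None
```

The table is at zero and locked, and the job is handed in at about 18 s of the 72 s allowed. The hand-in reported no verdict.

- **Table:** I pushed it about 104° clockwise by one stud with the closed fingertips, at about 10 N at the wrist. In the last close-up the zero line meets the index line, by eye to a fraction of a degree, and it had not shifted after the lever was tightened.
- **Lever:** I pushed it clockwise until it stopped moving, when the force rose from about 6 N to about 14 N. In the last wrist picture it points to -135° to -136° from its pivot; a direct line fit gave -137°. I had worked out the stop at about -135°. The 1–2° difference is about what the camera calibration allows.
- **Surroundings:** The spanner, jar and tin look unmoved in the scene pictures. I did not measure them, and I did not check the file, knife blank, hammer, handle scales or square separately; the arm never came near them. At hand-in the arm was lifted clear, with the wrist force near zero.

No check failed.

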